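# Vent a pressure cooker and hold its lid lock open

## Robot

A 6-joint arm with a two-finger parallel gripper is mounted at the origin on a cart in front of the work surface, level with it; the furniture and walls round the work are solid. World frame = base frame: x ahead of the robot, y to its left, z up, the work surface at z = 0. Lengths are in mm, angles in rad, forces in N, time in s.
With the tool pointing down it reaches from about 325 to 900 mm from the base axis. Payload 3.5 kg.
Tool frame: the origin (TCP) lies on the front face of the gripper's body, between the roots of the fingers; the fingertips stand 73 mm ahead of it and the grasp point (between the pads) lies 54 mm ahead of it; z points along the fingers, y is the line along which they close (so a half turn about z gives the same grasp; the last joint's range is limited). The gripper opens to 85 mm and grips with 20 to 120 N. Pads are 22 mm wide; open, the fingers measure 114 mm over their backs; the gripper's body (76 mm by 85 mm) begins 54 mm behind the grasp point. The pads swing forward as they close: fully open they stand 13 mm farther back than shut.
Start: joints at [1.115, 0.276, -0.026, 1.268, 0, 1.467], TCP at [215.96, 586.501, 303.913] pointing down, gripper open.
Joint ranges: [-3.12, 3.12], [-0.85, 1.88], [-1.08, 1.24], [-1.95, 2.15], [-1.57, 1.53], [-3.14, 3.14]. Speed limits (rad/s): [2.57, 2.57, 3.14, 3.14, 3.14, 3.14].

## Interface

Orientations are given as a rotation vector (axis times angle).
In Python, from station import ctrl, cams gives the robot as it stands.
- The arm moves only by the tool play_rows, never from a script. Its argument "series" is a list of rows, each an object with "linear": the shift along the tool's x, y, z in mm, a list of three; "twist": the turn about the tool's z in rad. A call has 1 to 12 rows; each row shifts and turns the commanded pose from where the row before left it, along the tool's axes as they then stand; what a row does not reach is not made up. A row lasts 1/12 s, in which the tool goes at most 41.7 mm and 7.16 degrees, less where a joint would pass 70% of its speed; a pose out of reach is approached as far as the arm can. A call is refused whole if a number of a shift passes 41.7 or a number of a turn 0.125, either way. A call with a gripper value outside its range is refused whole. "grip" is the opening, from -1 (shut) to 1 (fully open), set as the call begins (left out, the last holds). The fingers move at their own pace and stop on an object; "grip_force" is the grip in N (left out, the last holds). Time passes only in rows, so rows that do not move let the fingers close. It gives the time, the measured TCP pose, the force, the opening and the grip force at its end, in the units of the state.
- ctrl.state(): the state, without advancing time (a new reading comes with each control period).
- cams.grab_frame(name): name is "scene" or "top" or "wrist"; returns a dict with "image" (384x512x3 uint8, blue, green, red), "z_map" (384x512 float32, mm along the optical axis (not along the pixel's ray), 0 where there is no reading), "K" (3x3 intrinsics, pixels), "extrinsics" (4x4, takes a point from camera to world coordinates); the wrist camera has in their place "T_tool_cam" (4x4, takes a point from camera to tool coordinates, whose origin is the TCP and whose axes are the flange's). Camera axes: x right, y down, z forward; pixel columns grow to the right and rows downward; lengths in mm; the calibration is good to about 2 mm. A picture is of the moment at which its call begins: read the wrist's pose just before it.
- ctrl.job_done(): hands the job in; it is judged then, once.
The state is a dict: "t": time; "q": joint angles; "qvel": joint speeds; "tau": joint torques, N m; "tool_pos": TCP position; "eef_rot": TCP orientation; "wrist_force": force on the tool from outside, world axes, zero at the start; "torque": the same for the moment, N m; "finger_gap": finger opening in mm; "grip_force": force on a finger pad.
Only numpy, scipy, OpenCV 4.12 (cv2) and the standard library are available. Lean on these libraries where they do the work, as an engineer would, in place of code of your own. Each camera call takes 0.05 s, during which the arm holds its last target. There are 200 camera calls.

## Task

The pressure cooker on the cork trivet has cooled down. First press the round valve button in the middle of its lid all the way down and keep it down for about two seconds, so that any last pressure is let off; then let the button come up, pull the sprung lock slide on the lid handle all the way back, away from the pot, so that its pin is clear of the hole in the pot's lug, and finish while still holding it back, because I need both hands to turn the lid off. Leave the lid closed and the cooker standing where it is, and do not disturb the timer, ramekin, salt shaker and pepper mill round it.

Things in the scene. Friction and masses are not known exactly. Their poses are not given: they have to be found in the camera images.
- cooker: stainless steel pressure cooker, about 5 kg, loose, upright on a round cork trivet 8 mm thick. Origin: centre of its underside, z up, +x along its two black long handles (the pot's below the lid's), away from the pot. Pot 208 mm across; lid 225 mm across, top at height 134 mm. All heights are above this origin. The handles point to the robot's right, some 10 or 15 degrees either way
- valve_top (a point): centre of the flat top of the valve button, a grey round cap of 29 mm diameter in the middle of the lid, 164 mm above the cooker's origin when up; its top stands 18 mm above the black collar (48 mm across) round it. It moves straight down
- valve (a joint): travel of the valve button in m: 0 up, 0.008 fully pressed; a spring brings it back up (3 N at the start, 9 N fully down)
- lid_handle (a point): inner end of the top of the lid's black handle, 150 mm from the cooker's axis. The handle reaches from x = 150 to 292 mm in the cooker's frame, heights 120 to 150 mm, 46 mm wide out to x = 194 mm, then 34 mm. Two steel rods (7 mm thick, 36 mm apart, tops at 150 mm) carry it from the lid; between them an upright steel lug of the pot (28 mm wide, 5 mm thick, top at 143 mm) has the pin's hole
- lock_tab (a point): middle of the upright grey thumb tab of the lock slide, on top of the lid handle. The tab is 12 mm thick along the handle, 24 mm wide across it and stands 25 mm above the handle's top; this point is 15 mm above the handle's top, 10 mm below the tab's top and at rest 185 mm from the cooker's axis along its +x
- lock_slide (a joint): travel of the lock slide in m: 0 at rest (the pin is in its hole), grows as the tab is pulled along the handle away from the pot (cooker's +x), 0.014 fully back at the stop; a spring drives it home (4 N at the start, 9 N fully back)
- pin_tip (a point): inner end of the slide's steel lock pin (8 mm diameter, along the handle, 20 mm below the handle's top); it points to the cooker's axis and moves with the tab
- pin_hole (a point): centre of the lug's hole (10 mm diameter) at the lug's outer face, its axes parallel to the cooker's; at rest the pin's end is 9.5 mm further in than this point (x = -0.0095), with the slide fully back it is 4.5 mm outside it (x = +0.0045)
- lid (a joint): turn of the lid in rad: 0 closed, grows counter-clockwise from above up to 0.7. The pin locks it; with the pin out it still turns only against a stiff gasket (1.5 N m)
- timer: round kitchen timer, white body with a red top, 62 mm across, 56 mm high, origin under its centre
- ramekin: small white fluted dish, 69 mm across, 38 mm high, origin under its centre
- salt: glass salt shaker with a grey cap, 44 mm across, 90 mm high, origin under its centre
- pepper: wooden pepper mill, 58 mm across, 170 mm high, origin under its centre

How it is judged:
By the outcome, as a careful person would: the job done as asked, in the order asked, and still so for the second after the job is handed in, while the arm keeps its last pose, push and grip.
It also fails if it takes over 51 s, if anything falls off the work surface, if the arm or the gripper's body presses on something with over 40 N, if the wrist force passes 120 N, or if a joint passes its speed limit or range.

## Working session

There is one attempt and no reset: what is moved stays moved. The work goes in short steps, Python scripts to look and compute and a tool call to move; the robot and the scene stay as the last step left them, time stands still between calls to the robot, and variables do not carry over. Pictures are saved under pics/ and viewed, at most 10 in all, crops included, and the job is handed in when it is done.

Besides the shell and the picture viewer there is one more tool, called after "Emit:" by a JSON object that holds its "fn" and its "kwargs", one argument or row to a line. play_rows: Moves the arm, as the interface text tells. Its arguments: {"type":"object","properties":{"series":{"type":"array","items":{"type":"object","properties":{"linear":{"type":"array","items":{"type":"number"}},"twist":{"type":"number"}}}},"grip":{"type":"number"},"grip_force":{"type":"number"}},"required":["series"]}

```bash
mkdir -p pics
python3 - <<'E'
from station import ctrl,cams
import cv2,numpy as np
s=ctrl.state();print(s)
for n in("top","scene"):
    f=cams.grab_frame(n);cv2.imwrite(f"pics/{n}0.png",f["image"]);np.savez(f"{n}0.npz",**{k:f[k] for k in("image","z_map","K","extrinsics")})
    print(n,f["extrinsics"].round(3).tolist(),f["K"].tolist())
E
```

```text
{'t': 0.0, 'q': array([ 1.11458309e+00,  2.77152901e-01, -2.78746729e-02,  1.26798151e+00,
       -2.55771445e-06,  1.46740434e+00]), 'qvel': array([-0.0009897 ,  0.00079251, -0.00045747,  0.00031413,  0.00229652,
       -0.00058433]), 'tau': array([-5.72772005e-04, -4.45513058e+01,  2.95201921e+01,  1.65576028e-02,
       -6.86471935e-05,  4.40251313e-06]), 'tool_pos': array([215.70325523, 585.95180029, 302.75007192]), 'eef_rot': array([-0.5512331 , -3.09223407,  0.00334107]), 'wrist_force': array([-0.28964765,  0.39657537,  0.41986232]), 'torque': array([ 0.0296255 , -0.0035323 ,  0.08116819]), 'grip_force': 0.0, 'finger_gap': 85.19674999254667}
top [[-0.024, -0.992, 0.125, 361.205], [-1.0, 0.022, -0.011, -137.904], [0.008, -0.125, -0.992, 1385.04], [0.0, 0.0, 0.0, 1.0]] [[397.37151759533737, 0.0, 245.8744429464041], [0.0, 397.37151759533737, 183.85925069484685], [0.0, 0.0, 1.0]]
scene [[0.896, -0.322, 0.306, 168.457], [-0.445, -0.657, 0.609, -839.149], [0.005, -0.681, -0.732, 957.642], [0.0, 0.0, 0.0, 1.0]] [[381.89090992238624, 0.0, 259.07674201089833], [0.0, 381.89090992238624, 195.22007847899442], [0.0, 0.0, 1.0]]
```

View pics/top0.png

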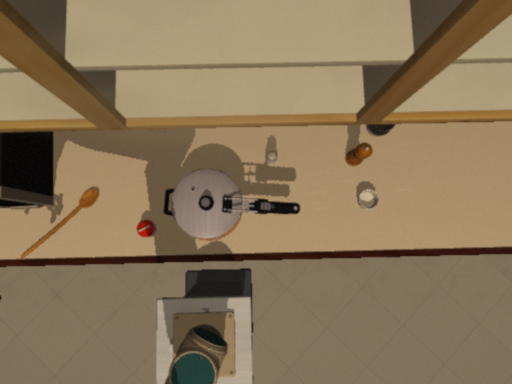

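View pics/scene0.png

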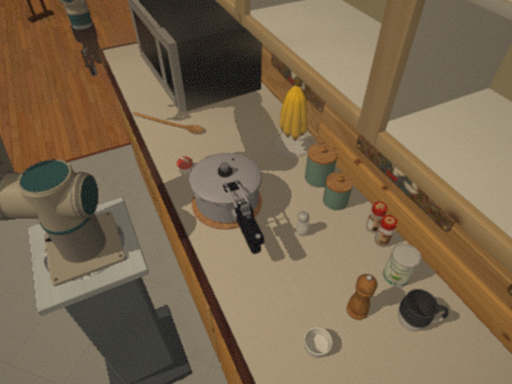

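The top view shows the valve button at about (206,202), the lock tab at about (265,206) and the handle end at (299,209). The timer is at (146,229), the salt at (272,156), the ramekin at (367,199) and the pepper mill at (358,154), all clear of the handle. I'll enlarge both views of the cooker and compute positions.

```bash
cat > h.py <<'E'
import numpy as np
def cloud(d,E=None):
    E=d["extrinsics"] if E is None else E
    z=d["z_map"];v,u=np.mgrid[:z.shape[0],:z.shape[1]];K=d["K"]
    p=np.stack([(u-K[0,2])*z/K[0,0],(v-K[1,2])*z/K[1,1],z],-1)
    return p@E[:3,:3].T+E[:3,3]
def onplane(d,u,v,h,E=None):
    E=d["extrinsics"] if E is None else E
    r=E[:3,:3]@np.linalg.inv(d["K"])@[u,v,1]
    return E[:3,3]+r*(h-E[2,3])/r[2]
E
python3 - <<'E'
from h import *
import cv2
for n,b in(("top",(155,155,310,250)),("scene",(180,140,280,260))):
    d=np.load(n+"0.npz");P=cloud(d)
    x0,y0,x1,y1=b
    k=5
    globals()[n]=cv2.resize(d["image"][y0:y1,x0:x1],None,fx=k,fy=k,interpolation=cv2.INTER_CUBIC)
    if n=="top": cv2.imwrite("pics/topc.png",top)
    for u,v in((206,202),(206,195),(299,209),(290,209),(265,206),(272,156)) if n=="top" else ((225,170),(258,245),(240,190)):
        print(n,u,v,P[v,u].round(0))
    m=(P[...,2]>150)&(P[...,2]<200)&(P[...,0]<600)&(P[...,0]>200)&(np.abs(P[...,1]+50)<330)&(d["z_map"]>0)
    q=P[m];print(q.shape)
    # lid circle
    m=(abs(P[...,2]-142)<4)&(np.abs(P[...,0]-350)<200)&(np.abs(P[...,1]-0)<150);q=P[m];print("lid",q.min(0),q.max(0))
    # shelf
    if n=="top":
        w=P[60:130,150:350].reshape(-1,3); print("shelf", [P[r,250].round(0).tolist() for r in (30,60,90,115,122,128,132)])
E
```

```text
top 206 202 [461. -28. 171.]
top 206 195 [484. -27. 156.]
top 299 209 [ 443. -336.    2.]
top 290 209 [ 434. -286.  158.]
top 265 206 [ 443. -207.  190.]
top 272 156 [ 615. -240.   93.]
(821, 3)
lid [ 366.9424248  -149.84581915  138.00437141] [549.94866355  63.09814096 145.98027968]
shelf [[679.0, -156.0, 796.0], [629.0, -155.0, 796.0], [676.0, -161.0, 541.0], [619.0, -160.0, 542.0], [604.0, -159.0, 538.0], [737.0, -172.0, -0.0], [723.0, -172.0, -2.0]]
scene 225 170 [456. -37. 161.]
scene 258 245 [ 429. -317.  140.]
scene 240 190 [ 472. -110.  134.]
(745, 3)
lid [ 386.10486832 -107.92217956  138.00247945] [536.94396313  37.65654194 145.99398022]
```

View pics/topc.png

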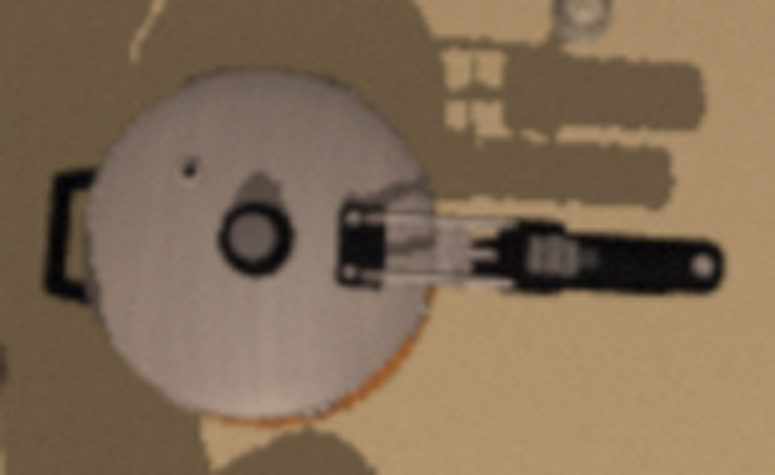

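Run:
```python
from h import *
from scipy.spatial.transform import Rotation as R
d=np.load("top0.npz")
c=lambda x,y:(155+(x-2)/5,155+(y-2)/5)
v=onplane(d,*c(254,237),172);t=onplane(d,*c(552,256),183);e=onplane(d,*c(723,267),158);h=onplane(d,*c(704,266),158)
print(v,t,e,h)
for q in(t,e,h):
  w=q-v;print(np.hypot(*w[:2]),np.degrees(np.arctan2(w[1],w[0])))
from station import ctrl
print(R.from_rotvec(ctrl.state()["eef_rot"]).as_matrix().round(3))
```

```text
[461.0295235  -26.01811883 172.        ] [ 444.45305895 -207.25764284  183.        ] [ 436.94500721 -314.26276174  158.        ] [ 437.83421267 -302.5283721   158.        ]
181.99600061254955 -95.22582671418832
289.24909350222015 -94.77630085055475
277.4814275046516 -94.79508151467316
[[-0.938  0.346 -0.001]
 [ 0.346  0.938 -0.002]
 [ 0.    -0.002 -1.   ]]
```

Emit:
{"fn": "play_rows", "kwargs": {
  "grip": -1,
  "series": [
    {"linear": [0,0,0],"twist": -0.089},
    {"linear": [0,0,0],"twist": -0.089},
    {"linear": [0,0,0],"twist": -0.089},
    {"linear": [-14.8,-29.4,0],"twist": 0},
    {"linear": [-14.8,-29.4,0],"twist": 0},
    {"linear": [-14.8,-29.4,0],"twist": 0},
    {"linear": [-14.8,-29.4,0],"twist": 0},
    {"linear": [-14.8,-29.4,0],"twist": 0},
    {"linear": [-14.8,-29.4,0],"twist": 0},
    {"linear": [-14.8,-29.4,0],"twist": 0},
    {"linear": [-14.8,-29.4,0],"twist": 0},
    {"linear": [-14.8,-29.4,0],"twist": 0}
  ]
}}

```text
t: 1.1
tool_pos: [325.9, 309.8, 303.5]
eef_rot: [-0.134, -3.138, 0.001]
wrist_force: [1.1, -0.0, 0.6]
finger_gap: -0.2
grip_force: 0.0
```

Emit:
{"fn": "play_rows", "kwargs": {
  "series": [
    {"linear": [-14.8,-29.4,0],"twist": 0},
    {"linear": [-14.8,-29.4,0],"twist": 0},
    {"linear": [-14.8,-29.4,0],"twist": 0},
    {"linear": [-14.8,-29.4,0],"twist": 0},
    {"linear": [-14.8,-29.4,0],"twist": 0},
    {"linear": [-14.8,-29.4,0],"twist": 0},
    {"linear": [-14.8,-29.4,0],"twist": 0},
    {"linear": [-14.8,-29.4,0],"twist": 0},
    {"linear": [-14.8,-29.4,0],"twist": 0},
    {"linear": [-14.8,-29.4,0],"twist": 0},
    {"linear": [0,0,0],"twist": 0},
    {"linear": [0,0,0],"twist": 0}
  ]
}}

```text
t: 2.1
tool_pos: [448.4, 4.6, 303.5]
eef_rot: [-0.14, -3.137, -0.001]
wrist_force: [-1.0, 0.7, -0.7]
finger_gap: 0.1
grip_force: 0.0
```

```bash
cat > w.py <<'E'
import sys,cv2,numpy as np
from scipy.spatial.transform import Rotation as R
from station import ctrl,cams
n=sys.argv[1]
s=ctrl.state();f=cams.grab_frame("wrist")
T=np.eye(4);T[:3,:3]=R.from_rotvec(s["eef_rot"]).as_matrix();T[:3,3]=s["tool_pos"]
np.savez(n+".npz",image=f["image"],z_map=f["z_map"],K=f["K"],extrinsics=T@f["T_tool_cam"])
cv2.imwrite(f"pics/{n}.png",f["image"])
print(s["tool_pos"],s["q"].round(3),s["wrist_force"].round(1));print(f["T_tool_cam"].round(3).tolist())
E
python3 w.py w1
```

```text
[448.37895742   4.58575883 303.47453551] [-0.134 -0.039 -0.387  1.225  0.    -0.045] [-1.   0.7 -0.7]
[[0.0, -0.96, -0.278, 70.833], [1.0, 0.001, -0.0, 0.051], [0.0, -0.278, 0.96, -71.646], [0.0, 0.0, 0.0, 1.0]]
```

View pics/w1.png

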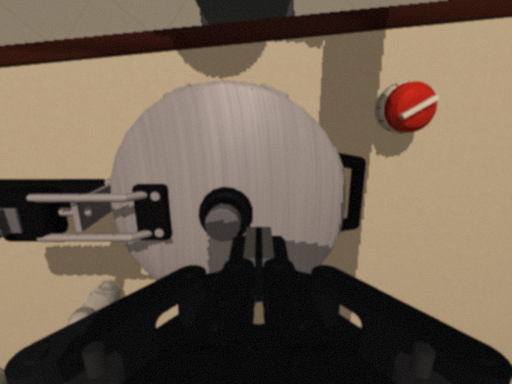

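The wrist view shows the valve cap at about (222,221), the rods and bridge at (30–170,190–240) and the tab at the left edge (10,220). The fingertips are near (259,240).

Run:
```python
from h import *
d=np.load("w1.npz");P=cloud(d)
print(onplane(d,222,221,172),P[221,222],P[221,215],P[207,222])
q=P[205:240,203:242].reshape(-1,3);q=q[abs(q[:,2]-172)<3];print(len(q),np.median(q,0),(q.min(0)+q.max(0))/2,np.ptp(q,axis=0))
a=onplane(d,157,196,158);b=onplane(d,160,232,158);print(a,b)
```

```text
[457.42622888 -24.98850367 172.        ] [456.94868513 -24.77282775 173.22038894] [456.33708359 -30.19698197 173.53483072] [446.36072305 -23.8116794  170.28912386]
936 [458.915931   -24.58062895 173.7287668 ] [459.41858687 -24.89350562 172.03227358] [27.47361925 27.9080077   5.91919956]
[436.19283165 -78.05510511 158.        ] [468.22813405 -81.62877487 158.        ]
```

Emit:
{"fn": "play_rows", "kwargs": {
  "series": [
    {"linear": [-6.8,-14.5,0],"twist": 0},
    {"linear": [-6.7,-14.4,0],"twist": 0},
    {"linear": [0,0,16],"twist": 0},
    {"linear": [0,0,16],"twist": 0},
    {"linear": [0,0,14],"twist": 0},
    {"linear": [0,0,4],"twist": 0},
    {"linear": [0,0,2],"twist": 0},
    {"linear": [0,0,2],"twist": 0},
    {"linear": [0,0,0],"twist": 0}
  ]
}}

```text
t: 2.9
tool_pos: [459.4, -23.6, 250.3]
eef_rot: [0.133, 3.138, -0.0]
wrist_force: [-0.1, -0.2, -0.4]
finger_gap: 0.2
grip_force: 0.0
```

Emit:
{"fn": "play_rows", "kwargs": {
  "series": [
    {"linear": [0,-1,1.5],"twist": 0},
    {"linear": [0,0,1.5],"twist": 0},
    {"linear": [0,0,1.5],"twist": 0},
    {"linear": [0,0,1.5],"twist": 0},
    {"linear": [0,0,1.5],"twist": 0},
    {"linear": [0,0,1],"twist": 0},
    {"linear": [0,0,0],"twist": 0}
  ]
}}

```text
t: 3.48
tool_pos: [459.4, -25.2, 241.9]
eef_rot: [0.135, 3.138, -0.0]
wrist_force: [-1.6, -0.1, 4.9]
finger_gap: -0.0
grip_force: 2.4
```

Emit:
{"fn": "play_rows", "kwargs": {
  "series": [
    {"linear": [0,0,1.5],"twist": 0},
    {"linear": [0,0,1.5],"twist": 0},
    {"linear": [0,0,1],"twist": 0},
    {"linear": [0,0,1],"twist": 0},
    {"linear": [0,0,0],"twist": 0},
    {"linear": [0,0,0],"twist": 0}
  ]
}}

```text
t: 3.98
tool_pos: [459.4, -25.2, 237.4]
eef_rot: [0.135, 3.138, -0.0]
wrist_force: [-1.5, -0.3, 8.1]
finger_gap: -0.2
grip_force: 4.0
```

Emit:
{"fn": "play_rows", "kwargs": {
  "series": [
    {"linear": [0,0,1],"twist": 0},
    {"linear": [0,0,1],"twist": 0},
    {"linear": [0,0,0.5],"twist": 0},
    {"linear": [0,0,0],"twist": 0},
    {"linear": [0,0,0],"twist": 0}
  ]
}}

```text
t: 4.4
tool_pos: [459.4, -25.2, 236.5]
eef_rot: [0.135, 3.137, -0.001]
wrist_force: [-5.2, 1.1, 16.9]
finger_gap: 0.1
grip_force: 8.6
```

Hard stop reached at 17 N. I'll hold it there for about 2.1 s.

Emit:
{"fn": "play_rows", "kwargs": {
  "series": [
    {"linear": [0,0,0]},
    {"linear": [0,0,0]},
    {"linear": [0,0,0]},
    {"linear": [0,0,0]},
    {"linear": [0,0,0]},
    {"linear": [0,0,0]},
    {"linear": [0,0,0]},
    {"linear": [0,0,0]},
    {"linear": [0,0,0]},
    {"linear": [0,0,0]},
    {"linear": [0,0,0]},
    {"linear": [0,0,0]}
  ]
}}

```text
validation failed for argument at $.se...
```

Emit:
{"fn": "play_rows", "kwargs": {
  "series": [
    {"linear": [0,0,0]},
    {"linear": [0,0,0]},
    {"linear": [0,0,0]},
    {"linear": [0,0,0]},
    {"linear": [0,0,0]},
    {"linear": [0,0,0]},
    {"linear": [0,0,0]},
    {"linear": [0,0,0]},
    {"linear": [0,0,0]},
    {"linear": [0,0,0]},
    {"linear": [0,0,0]},
    {"linear": [0,0,0]}
  ]
}}

```text
validation failed for argument at $.se...
```

Emit:
{"fn": "play_rows", "kwargs": {
  "series": [
    {"linear": [0,0,0],"twist": 0},
    {"linear": [0,0,0],"twist": 0},
    {"linear": [0,0,0],"twist": 0},
    {"linear": [0,0,0],"twist": 0},
    {"linear": [0,0,0],"twist": 0},
    {"linear": [0,0,0],"twist": 0},
    {"linear": [0,0,0],"twist": 0},
    {"linear": [0,0,0],"twist": 0},
    {"linear": [0,0,0],"twist": 0},
    {"linear": [0,0,0],"twist": 0},
    {"linear": [0,0,0],"twist": 0},
    {"linear": [0,0,0],"twist": 0}
  ]
}}

```text
t: 5.4
tool_pos: [459.4, -25.2, 236.5]
eef_rot: [0.135, 3.137, -0.001]
wrist_force: [-5.3, 0.7, 17.4]
finger_gap: -0.1
grip_force: 8.6
```

Emit:
{"fn": "play_rows", "kwargs": {
  "series": [
    {"linear": [0,0,0],"twist": 0},
    {"linear": [0,0,0],"twist": 0},
    {"linear": [0,0,0],"twist": 0},
    {"linear": [0,0,0],"twist": 0},
    {"linear": [0,0,0],"twist": 0},
    {"linear": [0,0,0],"twist": 0},
    {"linear": [0,0,0],"twist": 0},
    {"linear": [0,0,0],"twist": 0},
    {"linear": [0,0,0],"twist": 0},
    {"linear": [0,0,0],"twist": 0}
  ]
}}

```text
t: 6.23
tool_pos: [459.5, -25.2, 236.5]
eef_rot: [0.135, 3.137, -0.001]
wrist_force: [-6.9, 0.5, 17.4]
finger_gap: -0.2
grip_force: 8.6
```

Emit:
{"fn": "play_rows", "kwargs": {
  "series": [
    {"linear": [0,0,-2],"twist": 0},
    {"linear": [0,0,-4],"twist": 0},
    {"linear": [0,0,-8],"twist": 0},
    {"linear": [0,0,-16],"twist": 0},
    {"linear": [0,0,-20],"twist": 0},
    {"linear": [0,0,-20],"twist": 0},
    {"linear": [0,-34,0],"twist": 0},
    {"linear": [0,-34,0],"twist": 0},
    {"linear": [0,-34,0],"twist": 0},
    {"linear": [0,-34,0],"twist": 0},
    {"linear": [0,-34,0],"twist": 0},
    {"linear": [0,0,0],"twist": 0}
  ]
}}

```text
t: 7.23
tool_pos: [444.5, -199.3, 303.8]
eef_rot: [0.144, 3.138, -0.005]
wrist_force: [0.6, -0.1, -0.6]
finger_gap: -0.3
grip_force: 0.0
```

Emit:
{"fn": "play_rows", "kwargs": {
  "series": [
    {"linear": [0,0,0],"twist": 0},
    {"linear": [0,0,0],"twist": 0}
  ]
}}

```text
t: 7.4
tool_pos: [444.2, -194.1, 303.5]
eef_rot: [-0.136, -3.138, -0.002]
wrist_force: [-0.2, 0.0, -0.3]
finger_gap: -0.1
grip_force: 0.0
```

```bash
python3 w.py w2
```

```text
[ 444.19246291 -194.11201101  303.45200599] [-5.460e-01  2.800e-02 -3.200e-01  1.225e+00  1.000e-03 -4.590e-01] [-0.2  0.  -0.3]
[[0.0, -0.96, -0.278, 70.833], [1.0, 0.001, -0.0, 0.054], [0.0, -0.278, 0.96, -71.646], [0.0, 0.0, 0.0, 1.0]]
```

View pics/w2.png

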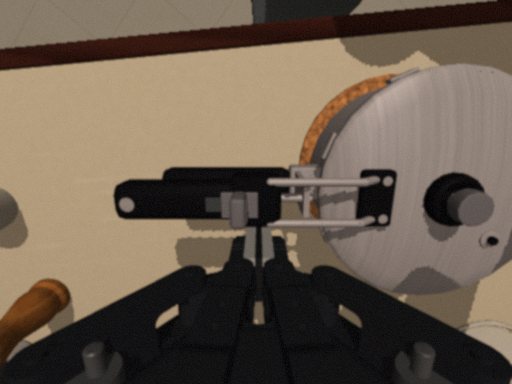

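The tab top is at about (238,210), the handle-end hole at (126,205) and the valve cap, back up, at (469,208).

Run:
```python
from h import *
d=np.load("w2.npz");P=cloud(d)
v=onplane(d,469.5,208,172);e=onplane(d,126,205,158);w=e-v
print(v,e,np.hypot(*w[:2]),np.degrees(np.arctan2(w[1],w[0])))
q=P[180:240,195:290].reshape(-1,3);q=q[(q[:,2]>172)&(q[:,2]<195)];print(len(q),np.median(q,0),q.min(0),q.max(0))
for u,vv in((238,209),(238,197),(238,220),(265,205),(200,195)):print(u,vv,P[vv,u].round(1))
q=P[190:215,466:480].reshape(-1,3);print(np.median(q,0))
```

```text
[459.15686509 -29.53254276 172.        ] [ 437.73606667 -303.76833191  158.        ] 275.0711156383228 -94.4663548691093
577 [ 442.35687164 -209.00249356  184.10620432] [ 432.34835589 -216.79209454  172.08761636] [ 455.62138743 -202.35391426  186.50250719]
238 209 [ 440.  -208.5  184.7]
238 197 [ 432.5 -208.1  179.2]
238 220 [ 448.4 -209.4  185.1]
265 205 [ 446.9 -188.6  160.2]
200 195 [ 433.9 -240.8  159.8]
[453.4771135  -28.51596273 173.62381319]
```

Emit:
{"fn": "play_rows", "kwargs": {
  "grip": 0.2,
  "grip_force": 30,
  "series": [
    {"linear": [-0.7,-8,0],"twist": 0},
    {"linear": [-0.7,-8,0],"twist": 0},
    {"linear": [0,0,0],"twist": 0},
    {"linear": [0,0,0],"twist": 0},
    {"linear": [0,0,0],"twist": 0},
    {"linear": [0,0,0],"twist": 0},
    {"linear": [0,0,12],"twist": 0},
    {"linear": [0,0,12],"twist": 0},
    {"linear": [0,0,10],"twist": 0},
    {"linear": [0,0,6],"twist": 0},
    {"linear": [0,0,0],"twist": 0},
    {"linear": [0,0,0],"twist": 0}
  ]
}}

```text
t: 8.45
tool_pos: [444.4, -210.3, 263.6]
eef_rot: [-0.134, -3.138, -0.001]
wrist_force: [0.1, -0.9, 0.7]
finger_gap: 51.2
grip_force: 0.0
```

```bash
python3 w.py w3
```

```text
[ 444.42052961 -210.30406513  263.61394835] [-0.574  0.067 -0.365  1.139  0.    -0.488] [ 0.1 -0.9  0.7]
[[0.0, -0.96, -0.278, 70.832], [1.0, 0.001, -0.0, 0.053], [0.0, -0.278, 0.96, -71.646], [0.0, 0.0, 0.0, 1.0]]
```

View pics/w3.png

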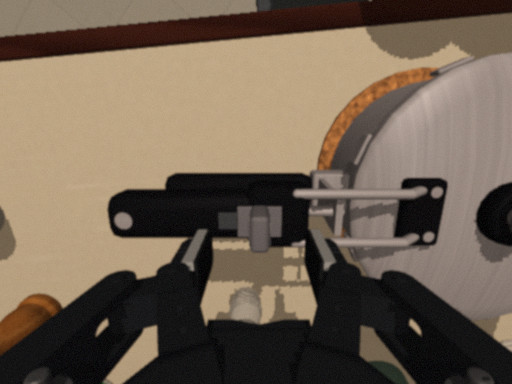

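The tab at (260,228) sits centred between the open fingers at (200,250) and (320,250). I'll descend and close.

Emit:
{"fn": "play_rows", "kwargs": {
  "series": [
    {"linear": [0,0,10],"twist": 0},
    {"linear": [0,0,8],"twist": 0},
    {"linear": [0,0,5],"twist": 0},
    {"linear": [0,0,3],"twist": 0},
    {"linear": [0,0,0],"twist": 0},
    {"linear": [0,0,0],"twist": 0}
  ]
}}

```text
t: 9.0
tool_pos: [444.5, -210.4, 237.6]
eef_rot: [-0.135, -3.138, -0.001]
wrist_force: [-0.3, 1.1, -0.3]
finger_gap: 51.3
grip_force: 0.0
```

Emit:
{"fn": "play_rows", "kwargs": {
  "grip": -1,
  "series": [
    {"linear": [0,0,0],"twist": 0},
    {"linear": [0,0,0],"twist": 0},
    {"linear": [0,0,0],"twist": 0},
    {"linear": [0,0,0],"twist": 0},
    {"linear": [0,0,0],"twist": 0},
    {"linear": [0,0,0],"twist": 0}
  ]
}}

```text
t: 9.5
tool_pos: [444.9, -210.0, 238.4]
eef_rot: [0.134, 3.138, 0.002]
wrist_force: [-0.2, 4.5, 3.6]
finger_gap: 11.0
grip_force: 34.2
```

Emit:
{"fn": "play_rows", "kwargs": {
  "series": [
    {"linear": [0,-2,0],"twist": 0},
    {"linear": [0,-2,0],"twist": 0},
    {"linear": [0,-2,0],"twist": 0},
    {"linear": [0,-2,0],"twist": 0},
    {"linear": [0,-2,0],"twist": 0},
    {"linear": [0,-1,0],"twist": 0},
    {"linear": [0,0,0],"twist": 0},
    {"linear": [0,0,0],"twist": 0}
  ]
}}

```text
t: 10.17
tool_pos: [443.9, -220.5, 238.3]
eef_rot: [0.134, 3.138, 0.005]
wrist_force: [0.6, 7.5, 6.3]
finger_gap: 11.0
grip_force: 34.6
```

Emit:
{"fn": "play_rows", "kwargs": {
  "series": [
    {"linear": [0,-1,0],"twist": 0},
    {"linear": [0,-1,0],"twist": 0},
    {"linear": [0,-1,0],"twist": 0},
    {"linear": [0,0,0],"twist": 0},
    {"linear": [0,0,0],"twist": 0}
  ]
}}

```text
t: 10.58
tool_pos: [443.7, -223.1, 238.3]
eef_rot: [0.133, 3.137, 0.007]
wrist_force: [1.7, 8.1, 6.0]
finger_gap: 11.2
grip_force: 34.6
```

Emit:
{"fn": "play_rows", "kwargs": {
  "series": [
    {"linear": [0,-1,0],"twist": 0},
    {"linear": [0,-1,0],"twist": 0},
    {"linear": [0,0,0],"twist": 0},
    {"linear": [0,0,0],"twist": 0}
  ]
}}

```text
t: 10.92
tool_pos: [443.5, -224.4, 238.3]
eef_rot: [0.133, 3.137, 0.01]
wrist_force: [1.8, 11.5, 7.3]
finger_gap: 11.5
grip_force: 34.7
```

Emit:
{"fn": "play_rows", "kwargs": {
  "series": [
    {"linear": [0,-0.8,0],"twist": 0},
    {"linear": [0,0,0],"twist": 0},
    {"linear": [0,0,0],"twist": 0},
    {"linear": [0,0,0],"twist": 0}
  ]
}}

```text
t: 11.25
tool_pos: [443.6, -224.6, 238.3]
eef_rot: [0.132, 3.137, 0.012]
wrist_force: [2.0, 12.3, 7.6]
finger_gap: 11.2
grip_force: 34.8
```

```bash
python3 w.py w4
python3 - <<'E'
from station import cams
from h import *
import cv2
f=cams.grab_frame("top");g=np.load("top0.npz")
a=g["image"][150:255,150:220];b=f["image"][150:255,150:220]
print("lid shift px",cv2.phaseCorrelate(np.float32(cv2.cvtColor(a,6)),np.float32(cv2.cvtColor(b,6))))
E
```

```text
[ 443.55468171 -224.57521412  238.27441728] [-0.602  0.098 -0.388  1.087  0.008 -0.518] [ 2.  12.3  7.6]
[[0.0, -0.96, -0.278, 70.828], [1.0, 0.001, -0.0, 0.066], [0.0, -0.278, 0.96, -71.646], [0.0, 0.0, 0.0, 1.0]]
lid shift px ((-0.018021878468729824, 0.1943699923953659), 0.7574347475919213)
```

View pics/w4.png

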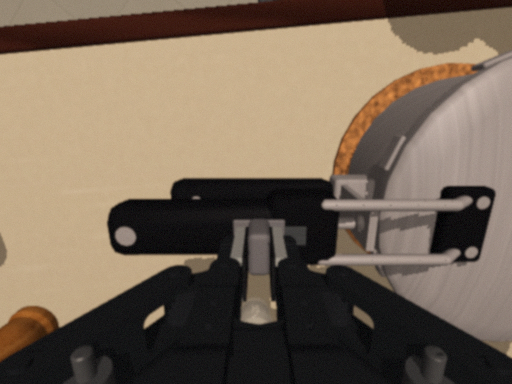

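Run:
```python
import cv2
i=cv2.imread("pics/w4.png")[165:285,220:400]
cv2.imwrite("pics/w4c.png",cv2.resize(i,None,fx=4,fy=4,interpolation=2))
from h import *
d=np.load("w4.npz")
v=None
for u in(337,350,356,362,368): print(u,onplane(d,u,226,138).round(1))
print("handle hole",onplane(d,126,236,158))
```

```text
337 [ 451.1 -171.   138. ]
350 [ 451.9 -162.2  138. ]
356 [ 452.2 -158.2  138. ]
362 [ 452.6 -154.1  138. ]
368 [ 453. -150.  138.]
handle hole [ 437.48435983 -302.98014385  158.        ]
```

View pics/w4c.png

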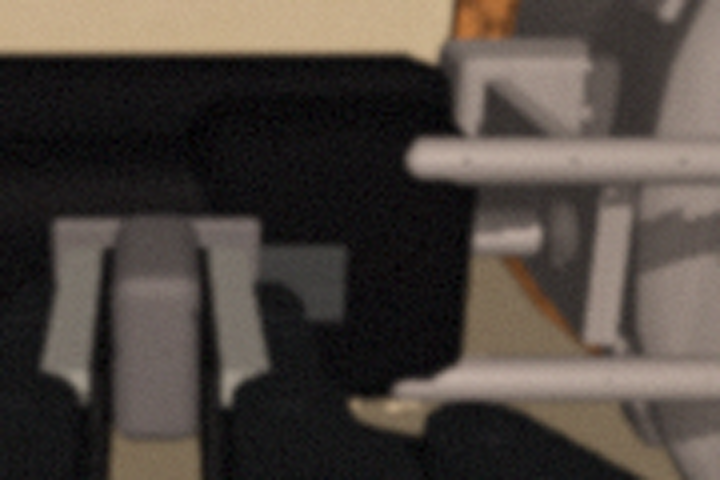

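The pin's end (crop 540,237) is visibly clear of the lug's hole (565,237). The slide is at its stop, the cooker hasn't moved, and the grip holds.

```bash
python3 -c "
from station import ctrl
print(ctrl.job_done())"
```

```text
the job is handed in; nothing more can be done
None
```

I pressed the valve button to its stop and held it for about two seconds, then let it come up and pulled the lock slide fully back. The gripper is still holding it with the pin clear of the lug's hole; the lid is closed, the cooker has not moved, and the job is handed in.

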